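Clamp the oak shoe with the recessed knob

TASK

Set the oak shoe flat in the open bay of the clamping fixture, lengthwise between jaw and fence, then reach down through the round guard opening and turn the recessed red knob clockwise until the jaw has just nipped the shoe firmly: stop as soon as you clearly feel it bite (about 6 to 20 N of grip), for over 30 N crushes the oak. Let go and leave the knob set; do not lean on the guard or push the jaw by hand, and leave the crown, controller cross and lantern where they are.

Things in the scene. Friction and masses are not known exactly. Their poses are not given: they have to be found in the camera images.
- fixture: Fixed clamping fixture: dark steel base plate 120 (x) x 220 (y) x 8 mm. Origin on the bench; plate spans y -105 to +115. Along +y: steel fence, open bay, sliding jaw with rubber pad, green housing. Fence and jaw are 60 mm long (x), tops 30 mm above the bench. The fence is bolted anywhere in a 7 mm range: inner face at y -82 to -75, so where the jaw bites is not known beforehand.
- guard: Green housing 100 x 100 mm with an aluminium guard plate, its top 76 mm above the bench, 6 mm thick, with one round opening 78 mm in diameter. The well below is 88 mm square, its floor 24 mm above the bench. Origin: centre of the opening in plan, 8 mm above the bench; axes as the fixture's. Not to be pushed with more than 15 N.
- knob_grip (a point): Point on the vertical axis of the recessed red bar knob, 50 mm above the bench, at grip height. Bar 36 mm long, 14 mm thick, straight sides from 27 to 58 mm above the bench, so its top is 18 mm below the guard plate's top; centred in the opening. The point turns with the knob: its x axis lies along the bar.
- knob (a joint): Turn of the knob, rad, clockwise from above positive, 0 to 2.2; at 0 the bar lies along fixture x; starts at 0.05 to 0.3. Closes the jaw 14 mm per rad. Friction 0.38 N m also holds it when let go. The pad is sprung: the bite begins 0.45 to 1.3 rad from the start, then grip rises 110 N per rad, and knob torque (felt in pauses) 0.014 N m per N of grip. Wanted 6 to 20 N; over 30 N crushes.
- jaw: Sliding steel jaw with its sprung black rubber pad, moved by the knob only. Axes as the fixture's; origin at the jaw block's centre in plan, 8 mm above the bench; the pad's face lies 18 mm from it toward the fence (-y). Not to be pushed by the robot with more than 12 N.
- bay (a point): Centre of the empty bay on its floor, 8 mm above the bench, about midway between pad and fence as they stand at the start; axes as the fixture's. The shoe's origin belongs here, the shoe lying along x, toe either way. The bay is 46 to 58 mm wide (y) at the start; the housing wall rises 63 mm from its centre on the +y side.
- shoe: Carved oak shoe, brown, about 160 g. Dark sole block 40 mm wide (y), 22 mm high, from 52 mm behind (-x, flat heel) to 50 mm ahead (+x, round toe) of the origin, which lies on its underside. Vamp over the toe part up to 39 mm. Over the heel a plain ankle collar 44 (x) x 32 (y) mm, centred 28 mm behind the origin, up to 66 mm above the underside.
- shoe_collar (a point): Middle of the shoe's ankle collar, 28 mm behind the shoe's origin and 50 mm above its underside; axes as the shoe's. Grip here from above across the 32 mm width (y); fingertips at least 28 mm above the underside stay clear of jaw and fence.
- crown: Yellow painted tin crown, 68 mm across, 44 mm high, loose bystander, origin under its centre.
- cross: Walnut controller cross, bars 150 and 110 mm long, 24 mm high, loose bystander, origin under the long bar's centre.
- lantern: Brass lantern prop with amber glass, 64 mm across, 105 mm high, loose bystander, origin under its centre.
There are look-alikes about, which are no part of the job. Of the things that look like the shoe, the largest one is meant.

How it is judged:
By the outcome, as a careful person would: the job done as asked, in the order asked, and still so for the second after the job is handed in, with the robot touching nothing.
It also fails if it takes over 64 s, if anything falls off the work surface, if the arm or the gripper's body presses on something with over 40 N, if the wrist force passes 120 N, or if a joint passes its speed limit or range.

ROBOT

A 6-joint arm with a two-finger parallel gripper is mounted at the origin on the work surface. World frame = base frame: x ahead of the robot, y to its left, z up, the work surface at z = 0. Lengths are in m, angles in rad, forces in N, time in s.
With the tool pointing down it reaches from about 0.3 to 0.775 m from the base axis. Payload 14.6 kg.
Tool frame: the origin (TCP) lies between the finger pads; the fingertips stand 17 mm ahead of it and the grasp point (between the pads) lies 2 mm behind it; z points along the fingers, y is the direction in which the jaws open and shut (so a half turn about z gives the same grasp; the last joint's range is limited). The gripper opens to 85 mm and grips with 20 to 120 N. Pads are 22 mm wide; open, the fingers measure 114 mm over their backs; the gripper's body (76 mm by 85 mm) begins 54 mm behind the grasp point. The pads swing forward as they close: fully open they stand 13 mm farther back than shut.
Start: joints at [1.071, 0.3, 1.521, -0, 1.321, -0.067], TCP at [0.231, 0.499, 0.248] pointing down, gripper open.
Joint ranges: [-3.03, 3.03], [-0.79, 2.21], [0.23, 2.52], [-1.04, 4.18], [0, 3.07], [-2.55, 2.55]. Speed limits (rad/s): [2.22, 2.22, 2.57, 3.14, 3.14, 3.14].

INTERFACE

Orientations are given as a unit quaternion [w, x, y, z].
In Python, from workcell import * gives the robot as it stands.
- The arm moves only by the shell command python3 -m creep 'ROWS' [FORCE]. ROWS is JSON, a list of rows, each a list of 3 entries, a list of its own where there are three numbers: the shift along the world's x, y, z in mm, then the turn, a rotation vector about the world's x, y, z in degrees, then the closure, from -1 (fully open) to 1 (shut). In form: [[[tx, ty, tz], [rx, ry, rz], hand], ...]. A call has exactly 10 rows; each row shifts and turns the commanded pose from where the row before left it; what a row does not reach is not made up. A row lasts 1/8 s, in which the tool goes at most 62.5 mm and 10.7 degrees, less where a joint would pass 70% of its speed; a pose out of reach is approached as far as the arm can. A call with a gripper value outside its range is refused whole. The fingers move at their own pace and stop on an object; FORCE is the grip in N (left out, the last holds). Time passes only in rows, so rows that do not move let the fingers close, or fill a call up. It gives the time, the measured TCP pose, the force and the opening at its end, in the units of the state.
- state(): the state, without advancing time (a new reading comes with each control period).
- get_image(name): name is "scene" or "top" or "wrist"; returns a dict with "color" (384x512x3 uint8, red, green, blue), "z_map" (384x512 float32, m along the optical axis (not along the pixel's ray), 0 where there is no reading), "mtx" (3x3 intrinsics, pixels), "xyz" and "rotation" of the camera in the world. Camera axes: x right, y up, looking along -z (the intrinsics and any distortion apply to the point x, -y, -z); pixel columns grow to the right and rows downward; lengths in m; the calibration is good to about 2 mm. A picture is of the moment at which its call begins.
- close_job(): hands the job in, once; it reports no verdict.
The state is a dict: "time": time; "qpos": joint angles; "qvel": joint speeds; "joint_torque": joint torques, N m; "tcp_pos": TCP position; "eef_rot": TCP orientation; "ft_force": force on the tool from outside, world axes, zero at the start; "torque": the same for the moment, N m; "gripper_width": finger opening in m.
Only numpy, scipy, OpenCV 4.12 (cv2) and the standard library are available. Lean on these libraries where they do the work, as an engineer would, in place of code of your own. Each camera call takes 0.05 s, during which the arm holds its last target.

## Working session

There is one attempt and no reset: what is moved stays moved. The work goes in short steps, Python scripts to look and compute and a shell command to move; the robot and the scene stay as the last step left them, time stands still between calls to the robot, and variables do not carry over. Pictures are saved under pics/ and viewed, and the job is handed in when it is done.

```bash
mkdir -p pics; cat > h.py <<'E'
from workcell import *
import numpy as np, cv2
def grab(n,tag):
    im=get_image(n); cv2.imwrite(f'pics/{tag}.png',im['color'][:,:,::-1]); np.savez(f'{tag}.npz',**im); return im
def world(im,u=None,v=None):
    K=np.array(im['mtx']); z=im['z_map']; 
    U,V=np.meshgrid(np.arange(z.shape[1]),np.arange(z.shape[0]))
    x=(U-K[0,2])/K[0,0]*z; y=(V-K[1,2])/K[1,1]*z
    R=np.array(im['rotation']); 
    P=np.stack([x,-y,-z],-1)
    if R.shape!=(3,3):
        from scipy.spatial.transform import Rotation as Ro
        R=Ro.from_quat(np.roll(R,-1)).as_matrix()
    return P@R.T+np.array(im['xyz'])
E
python3 - <<'E'
from h import *
for n in ('scene','top'):
    im=grab(n,n+'0'); print(n,im['xyz'],im['rotation'],im['mtx'],[k for k in im])
print(state())
E
```

```text
scene [ 1.12418384 -0.14577211  0.64910802] [0.74173028 0.28362827 0.21933419 0.56681894] [[367.31950288   0.         259.04193268]
 [  0.         367.31950288 194.76747681]
 [  0.           0.           1.        ]] ['color', 'z_map', 'mtx', 'xyz', 'rotation']
top [ 0.52881586 -0.02584565  0.88435196] [-0.70107366 -0.02079196  0.03758933  0.71179384] [[371.47799317   0.         259.40691805]
 [  0.         371.47799317 187.29791343]
 [  0.           0.           1.        ]] ['color', 'z_map', 'mtx', 'xyz', 'rotation']
{'time': 0.1, 'qpos': array([ 1.07141689e+00,  3.00418472e-01,  1.52155035e+00,  1.33282020e-05,
        1.32071548e+00, -6.66094873e-02]), 'qvel': array([ 0.00010326,  0.00013754, -0.00167991,  0.00203148,  0.0010904 ,
       -0.00135748]), 'joint_torque': array([ 8.54166359e-06, -5.44382358e+01, -3.62366760e+01, -7.32705621e-05,
        2.99347645e-03, -1.62652420e-06]), 'tcp_pos': array([0.23056836, 0.49911009, 0.24776318]), 'eef_rot': array([-1.58610647e-04,  2.14701895e-01,  9.76679476e-01, -5.22309973e-04]), 'ft_force': array([-0.27368162, -0.22759501, -0.21087072]), 'torque': array([-0.02708214, -0.01785437, -0.04504787]), 'gripper_width': 0.08535079914157256}
```

View pics/scene0.png

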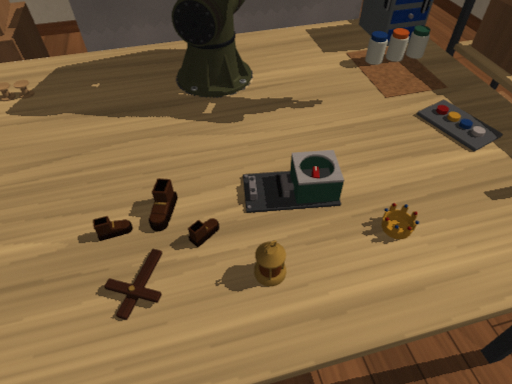

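View pics/top0.png

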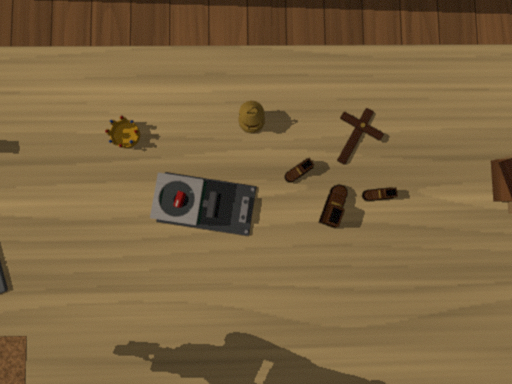

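Shoe candidates in the top view are A (300,170), B (334,206) and C (380,194). B looks the largest, so I'll check it in a crop and measure it.

```bash
python3 - <<'E'
from h import *
im=dict(np.load('top0.npz')); W=world(im)
c=im['color'][:,:,::-1]
a=cv2.resize(c[145:245,140:265],None,fx=6,fy=6,interpolation=cv2.INTER_CUBIC)
b=cv2.resize(c[150:235,280:405],None,fx=6,fy=6,interpolation=cv2.INTER_CUBIC)
cv2.imwrite('pics/cf.png',a);cv2.imwrite('pics/cs.png',b)
m=(W[...,2]>0.012)&(im['z_map']>0)
m[:50]=0
n,l,s,ce=cv2.connectedComponentsWithStats(m.astype(np.uint8))
for i in range(1,n):
    if s[i,4]<60: continue
    p=W[l==i]; r=cv2.minAreaRect((p[:,:2]*1000).astype(np.float32))
    print(ce[i].round(),s[i],p.mean(0).round(3),'zmax',p[:,2].max().round(3),r)
E
```

```text
[251. 116.] [239 101  26  31 650] [ 0.758 -0.03   0.063] zmax 0.108 ((764.170654296875, -30.585739135742188), (57.70808792114258, 58.31648254394531), 28.914926528930664)
[359. 130.] [339 109  45  55 665] [ 0.733 -0.286  0.02 ] zmax 0.031 ((721.9979248046875, -285.93975830078125), (120.48587799072266, 112.90713500976562), 8.949339866638184)
[122. 132.] [105 116  35  32 334] [0.733 0.271 0.029] zmax 0.046 ((731.5493774414062, 267.7728271484375), (67.39541625976562, 67.66641235351562), 64.61109161376953)
[503. 179.] [493 155  19  51 742] [ 0.611 -0.618  0.032] zmax 0.054 ((609.7312622070312, -626.8186645507812), (39.63223648071289, 119.07137298583984), 89.31810760498047)
[299. 170.] [285 158  30  25 356] [ 0.638 -0.139  0.031] zmax 0.051 ((638.0452270507812, -138.510986328125), (27.765243530273438, 69.91492462158203), 33.790367126464844)
[182. 199.] [ 150  173   71   52 2607] [0.573 0.127 0.051] zmax 0.081 ((570.9505004882812, 116.04951477050781), (138.7066650390625, 99.96903228759766), 80.36434173583984)
[334. 207.] [319 184  29  45 784] [ 0.552 -0.216  0.044] zmax 0.07 ((555.97607421875, -221.5015869140625), (40.5174560546875, 100.5133285522461), 67.68318176269531)
[380. 194.] [363 187  35  14 378] [ 0.58  -0.326  0.031] zmax 0.051 ((580.458984375, -325.73394775390625), (27.740554809570312, 70.64092254638672), 4.664906978607178)
[244. 209.] [239 197  11  26 183] [ 0.549 -0.011  0.03 ] zmax 0.035 ((549.0758666992188, -10.362154960632324), (15.950180053710938, 59.09145736694336), 80.26902770996094)
```

View pics/cs.png

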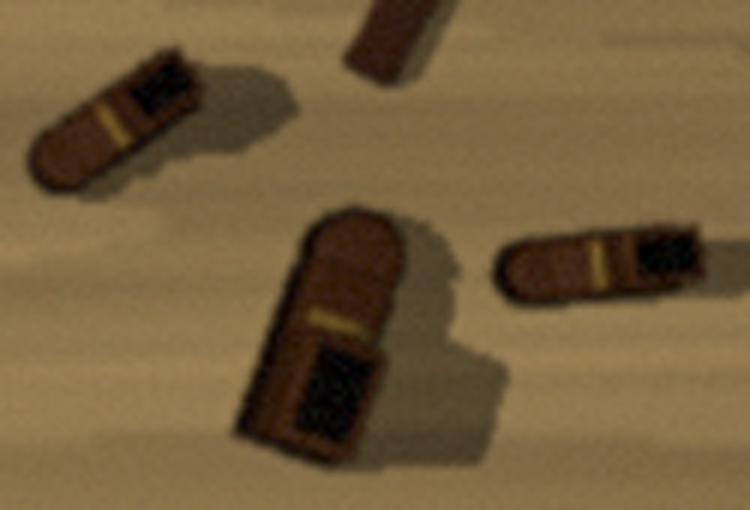

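View pics/cf.png

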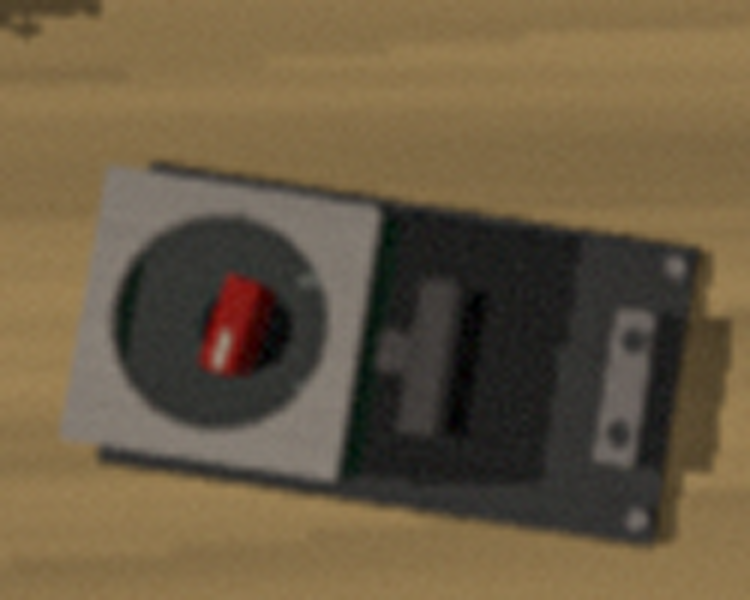

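```bash
python3 - <<'E'
from h import *
im=dict(np.load('top0.npz')); W=world(im)
U,V=np.meshgrid(np.arange(512),np.arange(384)); Z=W[...,2]
def rect(box,lo,hi,name):
    u0,u1,v0,v1=box
    m=(U>=u0)&(U<u1)&(V>=v0)&(V<v1)&(Z>lo)&(Z<hi)&(im['z_map']>0)
    p=W[m]; r=cv2.minAreaRect((p[:,:2]*1000).astype(np.float32))
    print(name,m.sum(),'z',np.median(p[:,2]).round(4),[np.round(x,1) for x in r]); return p
rect((319,349,184,230),.055,.08,'collar')
rect((319,349,184,230),.012,.08,'shoe')
rect((319,349,184,230),.03,.05,'vamp')
rect((148,206,170,230),.066,.09,'guard')
rect((236,252,190,225),.022,.04,'fence')
rect((203,219,185,222),.022,.04,'jaw')
rect((150,265,170,240),.004,.012,'plate')
m=(Z>.066)&(U>148)&(U<206)&(V>170)&(V<230); 
c=im['color'].astype(int)
red=(c[...,0]>90)&(c[...,1]<50)&(c[...,2]<60)&(U>160)&(U<200)&(V>180)&(V<220)
p=W[red&(Z>.045)]; r=cv2.minAreaRect((p[:,:2]*1000).astype(np.float32)); print('red',len(p),np.median(p[:,2]),r)
# bench flatness
b=W[250:300,250:400,2]; print('bench z',np.median(b),b.std(), np.median(W[60:90,150:400,2]))
# hole circle
g=(((Z>.066)&(U>148)&(U<206)&(V>170)&(V<230))).astype(np.uint8)
n,l,s,ce=cv2.connectedComponentsWithStats(1-g[170:230,148:206]);
print(s,ce)
for i in range(1,n):
    if 400<s[i,4]<1500 and 5<s[i,0] and s[i,0]+s[i,2]<57:
        uv=ce[i]+[148,170]; K=im['mtx']
        from scipy.spatial.transform import Rotation as Ro
        R=Ro.from_quat(np.roll(im['rotation'],-1)).as_matrix()
        d=R@np.array([(uv[0]-K[0,2])/K[0,0],-(uv[1]-K[1,2])/K[1,1],-1]); t=(.076-im['xyz'][2])/d[2]
        print('hole',uv,im['xyz']+t*d)
E
```

```text
collar 301 z 0.0665 [array([ 531.7, -211.8]), array([32.3, 44.2]), np.float64(68.5)]
shoe 784 z 0.036 [array([ 556. , -221.5]), array([ 40.5, 100.5]), np.float64(67.7)]
vamp 246 z 0.0344 [array([ 554.9, -220.5]), array([33.6, 93.7]), np.float64(68.5)]
guard 1176 z 0.0763 [array([574.1, 134.8]), array([100.8, 100. ]), np.float64(80.4)]
fence 181 z 0.0307 [array([549.1, -10.4]), array([15.9, 59.1]), np.float64(79.8)]
jaw 248 z 0.03 [array([569.6,  66.4]), array([35.6, 73.4]), np.float64(88.9)]
plate 2262 z 0.0084 [array([563. ,  80.8]), array([262.7, 162.4]), np.float64(89.0)]
red 67 0.0583362094510077 ((573.8428955078125, 135.0825653076172), (12.608299255371094, 34.78895950317383), 71.4786376953125)
bench z 0.0004903225867760042 0.049942544068363855 0.0004088267935964951
[[   2    2   54   58 1190]
 [   0    0   58   60 1303]
 [  11   11   36   36  987]] [[28.5907563  28.56890756]
 [28.21412126 31.10437452]
 [28.76798379 28.50455927]]
hole [176.76798379 198.50455927] [0.57376976 0.13393404 0.076     ]
```

Shoe B is the right one: its sole measures 40 x 100 mm and its collar 32 x 44 mm, while A and C are about 28 x 70 mm. Its collar is at (532,-212) mm with yaw about -22°. The fixture yaw is about -9.7° and the knob is at about (574,134).

```bash
python3 -m creep '[[[15,-30,0],[0,0,0],-1],[[21,-50,0],[0,0,0],-1],[[21,-50,0],[0,0,0],-1],[[21,-50,0],[0,0,0],-1],[[21,-50,0],[0,0,0],-1],[[21,-50,0],[0,0,0],-1],[[21,-50,0],[0,0,1],-1],[[21,-50,0],[0,0,1],-1],[[21,-50,0],[0,0,1],-1],[[21,-50,0],[0,0,0],-1]]' 40 && python3 -m creep '[[[21,-50,-10],[0,0,0],-1],[[21,-50,-20],[0,0,0],-1],[[21,-50,-20],[0,0,0],-1],[[20,-45,-20],[0,0,0],-1],[[14,-36,-10],[0,0,0],-1],[[0,0,0],[0,0,0],-1],[[0,0,0],[0,0,0],-1],[[0,0,0],[0,0,0],-1],[[0,0,0],[0,0,0],-1],[[0,0,0],[0,0,0],-1]]'
```

```text
time: 1.35
tcp_pos: [0.435, 0.0175, 0.2483]
eef_rot: [0.0, 0.189, 0.982, 0.0]
ft_force: [1.3, 0.7, 0.3]
gripper_width: 0.0852
time: 2.6
tcp_pos: [0.5317, -0.2114, 0.1686]
eef_rot: [0.0, 0.189, 0.982, -0.0]
ft_force: [0.1, 0.2, 0.1]
gripper_width: 0.0854
```

```bash
python3 - <<'E'
from h import *
im=grab('wrist','w1'); W=world(im)
m=(W[...,2]>.055)&(W[...,2]<.08)&(im['z_map']>0)
p=W[m]; p=p[(abs(p[:,0]-.532)<.05)&(abs(p[:,1]+.212)<.05)]
print(len(p),cv2.minAreaRect((p[:,:2]*1000).astype(np.float32)),np.median(p[:,2]))
m=(W[...,2]>.012)&(W[...,2]<.08)&(im['z_map']>0)
p=W[m]; p=p[(abs(p[:,0]-.55)<.08)&(abs(p[:,1]+.215)<.06)]
print(len(p),cv2.minAreaRect((p[:,:2]*1000).astype(np.float32)))
E
```

```text
2021 ((529.43115234375, -210.86383056640625), (32.0322151184082, 43.218238830566406), 68.67448425292969) 0.06651272731944663
3788 ((552.9971313476562, -220.15147399902344), (40.03499984741211, 97.75879669189453), 68.43326568603516)
```

View pics/w1.png

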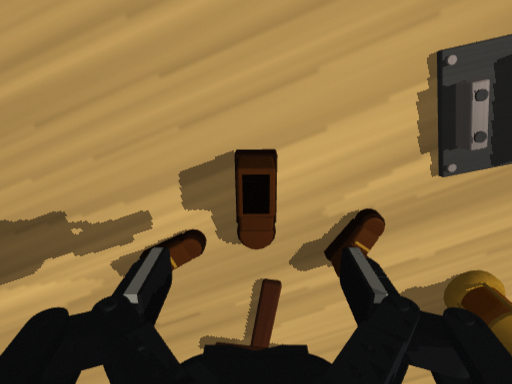

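The wrist view agrees to about 2 mm: shoe at px (256,195), straddled by the open fingers. I'll go down and grip.

```bash
python3 -m creep '[[[-1,0,-25],[0,0,0],-1],[[0,0,-30],[0,0,0],-1],[[0,0,-30],[0,0,0],-1],[[0,0,-22],[0,0,0],-1],[[0,0,-11],[0,0,0],-1],[[0,0,0],[0,0,0],0.2],[[0,0,0],[0,0,0],1],[[0,0,0],[0,0,0],1],[[0,0,0],[0,0,0],1],[[0,0,0],[0,0,0],1]]' 40 && python3 -m creep '[[[0,0,0],[0,0,0],1],[[0,0,0],[0,0,0],1],[[0,0,5],[0,0,0],1],[[0,0,15],[0,0,0],1],[[0,0,20],[0,0,0],1],[[0,0,20],[0,0,0],1],[[0,0,20],[0,0,0],1],[[0,0,10],[0,0,0],1],[[0,0,0],[0,0,0],1],[[0,0,0],[0,0,0],1]]'; python3 - <<'E'
from h import *
grab('scene','s2');im=grab('top','t2')
E
```

```text
time: 3.9
tcp_pos: [0.5311, -0.2119, 0.0512]
eef_rot: [0.001, 0.189, 0.982, -0.0]
ft_force: [-0.5, 0.9, 6.7]
gripper_width: 0.0316
time: 5.15
tcp_pos: [0.5304, -0.2116, 0.1396]
eef_rot: [-0.001, 0.189, 0.982, 0.0]
ft_force: [-0.9, 0.0, -3.4]
gripper_width: 0.0315
```

View pics/s2.png

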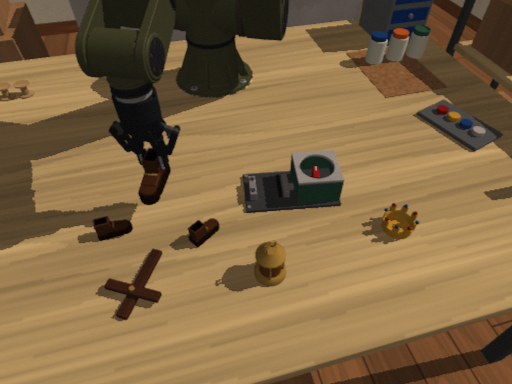

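```bash
python3 - <<'E'
from h import *
im=dict(np.load('top0.npz')); W=world(im)*1000
th=np.deg2rad(-9.65); ex=np.array([np.cos(th),np.sin(th)]); ey=np.array([-np.sin(th),np.cos(th)])
for tag in ('top0','w1'):
    im=dict(np.load(tag+'.npz')); W=world(im)*1000
    d=W[...,:2]-np.array([574,134.4]); X=d@ex; Y=d@ey
    for x0,x1 in ((-25,-12),(12,25)):
        m=(X>x0)&(X<x1)&(Y<-40)&(Y>-165)&(im['z_map']>0)
        ys=Y[m]; zs=W[...,2][m]; 
        bins=np.arange(-165,-40,2.5); print(tag,[(b,round(float(np.median(zs[(ys>=b)&(ys<b+2.5)])),0)) for b in bins if ((ys>=b)&(ys<b+2.5)).any()])
im=dict(np.load('t2.npz')); W=world(im)*1000
m=(W[...,2]>60)&(W[...,2]<180)
c=im['color'][:,:,::-1]; cv2.imwrite('pics/t2c.png',cv2.resize(c[140:260,140:400],None,fx=3,fy=3))
sc=cv2.imread('pics/s2.png'); cv2.imwrite('pics/s2c.png',cv2.resize(sc[90:230,90:360],None,fx=2.9,fy=2.9,interpolation=cv2.INTER_CUBIC))
E
```

```text
top0 [(np.float64(-165.0), 9.0), (np.float64(-162.5), 9.0), (np.float64(-160.0), 7.0), (np.float64(-157.5), 8.0), (np.float64(-155.0), 30.0), (np.float64(-152.5), 31.0), (np.float64(-150.0), 32.0), (np.float64(-147.5), 32.0), (np.float64(-145.0), 32.0), (np.float64(-142.5), 31.0), (np.float64(-140.0), 28.0), (np.float64(-137.5), 9.0), (np.float64(-135.0), 9.0), (np.float64(-132.5), 7.0), (np.float64(-130.0), 7.0), (np.float64(-127.5), 8.0), (np.float64(-125.0), 11.0), (np.float64(-122.5), 9.0), (np.float64(-120.0), 10.0), (np.float64(-117.5), 10.0), (np.float64(-115.0), 7.0), (np.float64(-112.5), 8.0), (np.float64(-110.0), 8.0), (np.float64(-107.5), 8.0), (np.float64(-105.0), 8.0), (np.float64(-102.5), 8.0), (np.float64(-100.0), 8.0), (np.float64(-97.5), 8.0), (np.float64(-95.0), 8.0), (np.float64(-92.5), 9.0), (np.float64(-90.0), 10.0), (np.float64(-87.5), 30.0), (np.float64(-85.0), 29.0), (np.float64(-82.5), 29.0), (np.float64(-80.0), 8.0), (np.float64(-77.5), 23.0), (np.float64(-75.0), 29.0), (np.float64(-72.5), 30.0), (np.float64(-70.0), 31.0), (np.float64(-67.5), 30.0), (np.floa
[... 2042 characters left out ...]
-115.0), 8.0), (np.float64(-112.5), 8.0), (np.float64(-110.0), 8.0), (np.float64(-107.5), 8.0), (np.float64(-105.0), 8.0)]
w1 [(np.float64(-165.0), 8.0), (np.float64(-162.5), 9.0), (np.float64(-160.0), 8.0), (np.float64(-157.5), 8.0), (np.float64(-155.0), 20.0), (np.float64(-152.5), 30.0), (np.float64(-150.0), 32.0), (np.float64(-147.5), 32.0), (np.float64(-145.0), 32.0), (np.float64(-142.5), 30.0), (np.float64(-140.0), 30.0), (np.float64(-125.0), 9.0), (np.float64(-122.5), 8.0), (np.float64(-120.0), 8.0), (np.float64(-117.5), 8.0), (np.float64(-115.0), 8.0), (np.float64(-112.5), 8.0), (np.float64(-110.0), 8.0), (np.float64(-107.5), 8.0), (np.float64(-105.0), 8.0), (np.float64(-102.5), 8.0)]
```

View pics/s2c.png

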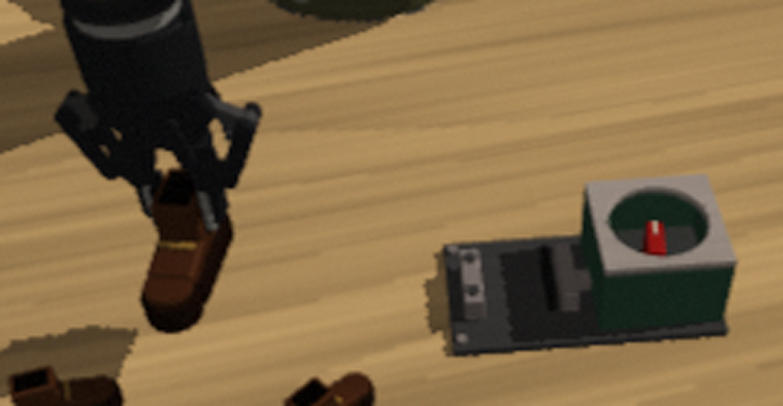

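Shoe held at px (152,180). The bay is about 50 mm wide, centred at world (555,22.7). I'll carry the shoe over it, turning +12.2°.

```bash
python3 -m creep '[[[0,20,0],[0,0,0],1],[[-1,35,0],[0,0,2],1],[[-1,40,0],[0,0,2],1],[[-1,40,0],[0,0,2.1],1],[[0,40,0],[0,0,2.1],1],[[0,35,0],[0,0,2],1],[[0,29,0],[0,0,2],1],[[0,0,0],[0,0,0],1],[[0,0,0],[0,0,0],1],[[0,0,0],[0,0,0],1]]'; cat > fx.py <<'E'
from h import *
th=np.deg2rad(-9.65); ex=np.array([np.cos(th),np.sin(th)]); ey=np.array([-np.sin(th),np.cos(th)])
def fix(W): 
    d=W[...,:2]*1000-np.array([574,134.4]); return d@ex,d@ey,W[...,2]*1000
E
python3 - <<'E'
from fx import *
im=grab('wrist','w3'); X,Y,Z=fix(world(im))
for lo,hi in((70,400),):
    m=(Z>85)&(Z<165)&(abs(Y+113)<25)&(abs(X)<60)
    for x in range(-60,60,5):
        q=m&(X>=x)&(X<x+5)
        if q.sum()>5: print(x,q.sum(),np.percentile(Z[q],[5,50,95]).round(1),np.percentile(Y[q],[1,99]).round(1))
s=state(); print(s['tcp_pos'],s['eef_rot'],s['torque'],s['ft_force'])
grab('scene','s3')
E
```

```text
time: 6.5
tcp_pos: [0.5276, 0.0268, 0.1402]
eef_rot: [-0.0, 0.084, 0.996, -0.0]
ft_force: [0.2, 0.1, -2.0]
gripper_width: 0.0316
-55 3453 [ 95.8 127.8 153.1] [-132.3  -95.5]
-50 1150 [111.2 154.9 156.5] [-133.1  -94.8]
-45 1433 [129.6 155.7 161.6] [-136.3  -91.2]
-40 1545 [131.8 155.8 161.9] [-137.2  -88.3]
-35 846 [154.5 156.1 161.9] [-131.6  -96.3]
-30 796 [154.5 156.1 162. ] [-131.5  -96.9]
-25 759 [154.5 156.1 161.9] [-131.6  -97. ]
-20 665 [154.5 156.  161.1] [-131.4  -97. ]
-15 530 [154.4 155.7 156.8] [-129.9  -98.7]
-10 140 [154.1 155.  155.8] [-129.3  -99.4]
25 267 [117.9 119.  119.8] [-129.6  -97.8]
30 305 [117.7 118.8 119.7] [-129.7  -97.6]
35 261 [117.5 118.7 119.6] [-131.3  -96.2]
40 95 [117.6 118.4 119.3] [-123.6 -104.3]
[0.52763252 0.02673255 0.1402259 ] [-4.85848732e-05  8.42233991e-02  9.96446896e-01 -2.26781998e-05] [0.02061012 0.02888653 0.06324939] [ 0.18616193  0.55787845 -1.25668864]
```

View pics/w3.png

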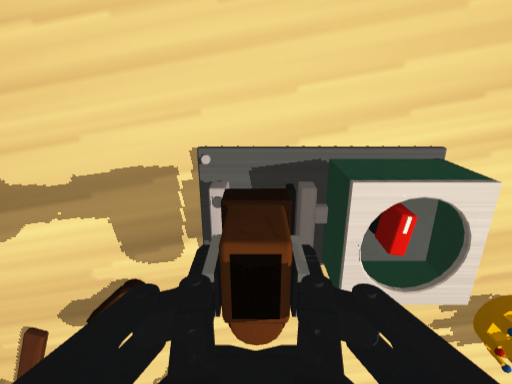

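View pics/s3.png

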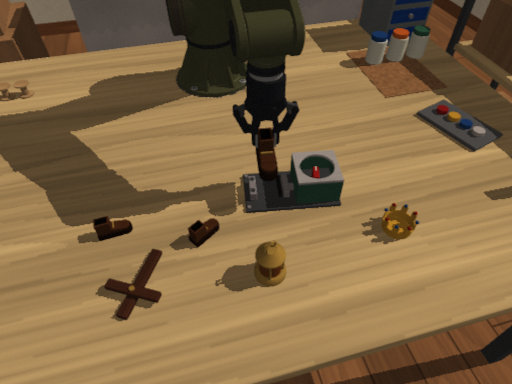

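Level and aligned over the bay: in w3 the shoe is at px (255,260), between the fence at (218,205) and the jaw at (308,210). I'll lower it.

```bash
python3 -m creep '[[[0,0.7,-10],[0,0,0],1],[[0,0,-15],[0,0,0],1],[[0,0,-15],[0,0,0],1],[[0,0,-15],[0,0,0],1],[[0,0,-12],[0,0,0],1],[[0,0,-8],[0,0,0],1],[[0,0,-4],[0,0,0],1],[[0,0,-1],[0,0,0],1],[[0,0,0],[0,0,0],1],[[0,0,0],[0,0,0],1]]'
python3 -m creep '[[[0,0,-1],[0,0,0],1],[[0,0,0],[0,0,0],1],[[0,0,-0.5],[0,0,0],1],[[0,0,0],[0,0,0],1],[[0,0,-0.5],[0,0,0],1],[[0,0,0],[0,0,0],1],[[0,0,0],[0,0,0],1],[[0,0,0],[0,0,0],1],[[0,0,0],[0,0,0],1],[[0,0,0],[0,0,0],1]]'
```

```text
time: 7.85
tcp_pos: [0.5278, 0.028, 0.0606]
eef_rot: [0.0, 0.084, 0.996, 0.0]
ft_force: [0.2, -0.4, -1.2]
gripper_width: 0.0312
time: 9.1
tcp_pos: [0.5277, 0.028, 0.0591]
eef_rot: [0.0, 0.084, 0.997, -0.0]
ft_force: [-6.3, 1.3, 11.0]
gripper_width: 0.0312
```

Seated (11 N up), so I'll release and lift.

```bash
python3 -m creep '[[[0,0,0],[0,0,0],0.1],[[0,0,0],[0,0,0],-0.15],[[0,0,0],[0,0,0],-0.15],[[0,0,0],[0,0,0],-0.15],[[0,0,10],[0,0,0],-0.15],[[0,0,20],[0,0,0],-0.15],[[0,0,30],[0,0,0],-0.15],[[0,0,30],[0,0,0],-0.15],[[0,0,20],[0,0,0],-0.15],[[0,0,10],[0,0,0],-0.15]]'
python3 - <<'E'
from fx import *
im=grab('wrist','w4'); X,Y,Z=fix(world(im))
m=(Z>66)&(Z<82)&(abs(Y+113)<30)&(abs(X)<60)
print(cv2.minAreaRect(np.stack([X[m],Y[m]],-1).astype(np.float32)),np.percentile(Z[m],[5,50,95]))
for x in range(-60,60,5):
    q=(Z>25)&(Z<85)&(abs(Y+113)<22)&(X>=x)&(X<x+5)
    if q.sum()>5: print(x,np.percentile(Z[q],[5,50,95]).round(1),np.percentile(Y[q],[1,99]).round(1))
print(state()['qpos'])
im=grab('scene','s4'); cv2.imwrite('pics/s4c.png',cv2.resize(im['color'][110:230,210:370,::-1],None,fx=4.5,fy=4.5,interpolation=cv2.INTER_CUBIC))
E
```

```text
time: 10.35
tcp_pos: [0.5279, 0.028, 0.1799]
eef_rot: [0.001, 0.084, 0.996, 0.0]
ft_force: [-1.2, -0.3, -0.0]
gripper_width: 0.049
((-29.258230209350586, -112.5604248046875), (43.82103729248047, 32.09123611450195), 0.4924469292163849) [71.67712793 74.5355484  75.83234617]
-55 [28.1 48.5 72.5] [-130.7  -94.6]
-50 [29.7 73.9 75.5] [-132.4  -93.5]
-45 [30.2 74.6 75.7] [-132.5  -93.5]
-40 [71.  74.8 75.9] [-131.5  -93.3]
-35 [71.2 74.7 76. ] [-131.7  -93.2]
-30 [70.4 74.6 75.8] [-131.8  -93.1]
-25 [70.9 74.6 76. ] [-131.8  -92.9]
-20 [72.4 74.8 75.8] [-132.   -92.8]
-15 [72.4 74.4 75.7] [-132.1  -92.7]
-10 [29.2 73.4 74.6] [-132.3  -92.5]
-5 [28.4 29.7 30.3] [-132.2  -92.4]
0 [29.1 30.3 30.6] [-131.4  -93.3]
5 [30.4 42.6 44.1] [-131.5  -93.3]
10 [29.8 41.8 43.1] [-131.6  -93.1]
15 [30.2 40.9 42.1] [-131.2  -93.6]
20 [29.1 38.3 40.4] [-130.9  -93.9]
25 [29.9 37.6 38.8] [-130.9  -92.8]
30 [29.9 37.7 38.8] [-131.   -93.7]
35 [30.2 37.6 38.8] [-129.   -95.7]
40 [29.8 37.3 38.4] [-126.4  -98.3]
[-1.63131058e-02  3.18654172e-01  1.66194029e+00 -1.24930121e-05
  1.15842625e+00 -1.41963394e+00]
```

View pics/w4.png

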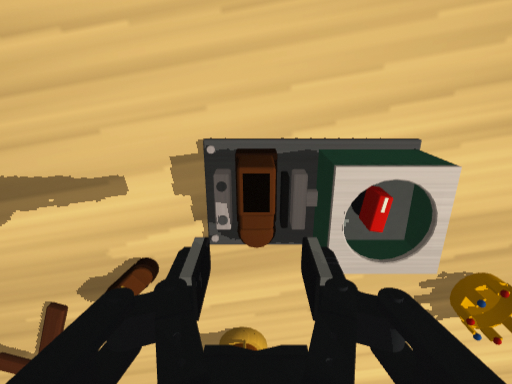

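View pics/s4c.png

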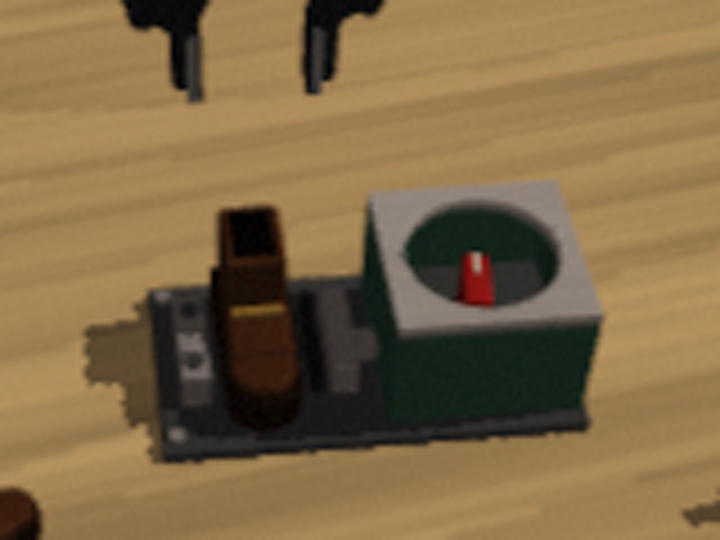

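The shoe sits flat in the bay: sole from Y -132 to -93, fence face about -138.5, pad about -88, so about 10 mm of closure, or 0.7 rad. Next I'll refine the knob pose.

```bash
python3 - <<'E'
from fx import *
for t in ('w4','w3','top0'):
    im=dict(np.load(t+'.npz')); W=world(im); X,Y,Z=fix(W)
    m=(np.hypot(X,Y)<30)&(Z>54)&(Z<63)&(im['z_map']>0)
    r=cv2.minAreaRect((W[m][:,:2]*1000).astype(np.float32)); print(t,m.sum(),r,W[m].mean(0)*1000)
    g=(Z>71)&(Z<82)&(abs(X)<60)&(abs(Y)<60); print(' guard',cv2.minAreaRect((W[g][:,:2]*1000).astype(np.float32)))
E
```

```text
w4 606 ((571.7392578125, 135.13389587402344), (14.40125846862793, 35.83737564086914), 72.3731918334961) [570.53965848 134.68614102  57.8270588 ]
 guard ((572.604736328125, 135.5347900390625), (101.144775390625, 101.46171569824219), 80.30561065673828)
w3 807 ((571.6305541992188, 135.19273376464844), (14.864032745361328, 35.97909927368164), 72.36175537109375) [570.42015069 134.59094019  57.85143691]
 guard ((572.05615234375, 135.72412109375), (101.41436004638672, 100.53329467773438), 80.34235382080078)
top0 107 ((573.9425048828125, 134.32774353027344), (13.976550102233887, 35.45738983154297), 71.4786376953125) [573.9553191  133.98410534  58.11656959]
 guard ((574.1262817382812, 134.75494384765625), (100.76054382324219, 99.96903228759766), 80.36434173583984)
```

```bash
python3 -m creep '[[[5,11,0],[0,0,-1],0.34],[[8,20,0],[0,0,-1.5],0.34],[[10,22,0],[0,0,-1.5],0.34],[[10,22,0],[0,0,-1.5],0.34],[[8,20,0],[0,0,-1.5],0.34],[[4,12,0],[0,0,-1.35],0.34],[[0,0,-20],[0,0,0],0.34],[[0,0,-20],[0,0,0],0.34],[[0,0,0],[0,0,0],0.34],[[0,0,0],[0,0,0],0.34]]' 60
python3 - <<'E'
from fx import *
im=grab('wrist','w5'); W=world(im); X,Y,Z=fix(W)
m=(np.hypot(X,Y)<30)&(Z>54)&(Z<63)&(im['z_map']>0)
print(m.sum(),cv2.minAreaRect((W[m][:,:2]*1000).astype(np.float32)))
s=state(); print(s['tcp_pos'],s['ft_force'],s['torque'],s['qpos'])
im=grab('scene','s5'); cv2.imwrite('pics/s5c.png',cv2.resize(im['color'][60:230,210:370,::-1],None,fx=3.5,fy=3.5,interpolation=cv2.INTER_CUBIC))
E
```

```text
time: 11.7
tcp_pos: [0.5728, 0.135, 0.1386]
eef_rot: [0.0, 0.156, 0.988, 0.0]
ft_force: [-0.8, 1.1, 0.3]
gripper_width: 0.0285
826 ((571.8342895507812, 135.92308044433594), (13.476844787597656, 35.57571029663086), 71.51720428466797)
[0.57294011 0.13499396 0.13892025] [0.38753745 0.29151387 0.51033481] [-0.00538896 -0.06422584 -0.034212  ] [ 1.69168552e-01  4.91824478e-01  1.52100764e+00  2.48409475e-05
  1.12798751e+00 -1.08829121e+00]
```

View pics/w5.png

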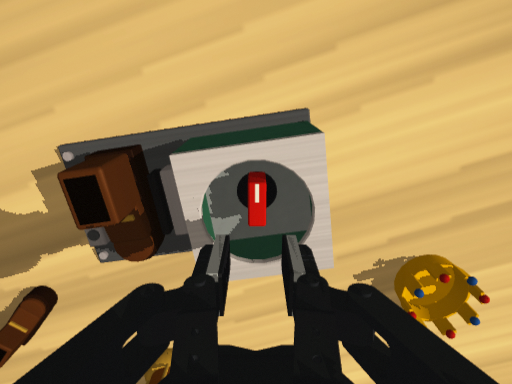

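View pics/s5c.png

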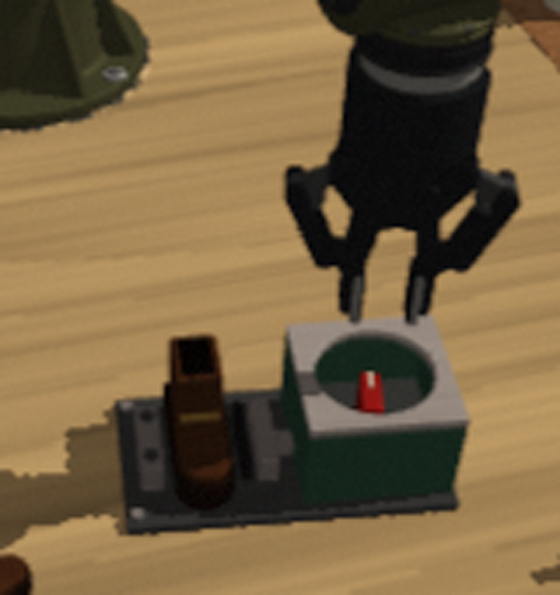

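Centred over the opening, knob at px (257,200) between the fingers. I'll descend with a narrower opening.

```bash
python3 -m creep '[[[0,0.3,-10],[0,0,0],0.43],[[0,0,-15],[0,0,0],0.43],[[0,0,-15],[0,0,0],0.43],[[0,0,-12],[0,0,0],0.43],[[0,0,-8],[0,0,0],0.43],[[0,0,-5],[0,0,0],0.43],[[0,0,-4],[0,0,0],0.43],[[0,0,-2],[0,0,0],0.43],[[0,0,0],[0,0,0],0.43],[[0,0,0],[0,0,0],0.43]]' 60
python3 - <<'E'
from fx import *
grab('wrist','w6'); im=grab('scene','s6'); cv2.imwrite('pics/s6c.png',cv2.resize(im['color'][60:230,210:370,::-1],None,fx=3.5,fy=3.5,interpolation=cv2.INTER_CUBIC))
s=state();print(s['ft_force'],s['torque'])
E
```

```text
time: 13.05
tcp_pos: [0.5728, 0.1353, 0.0675]
eef_rot: [0.0, 0.156, 0.988, 0.0]
ft_force: [0.5, -0.9, 0.6]
gripper_width: 0.0243
[-0.44780062  1.02019976 -1.05056981] [ 6.48104352e-05  3.83526814e-02 -2.57567374e-02]
```

View pics/w6.png

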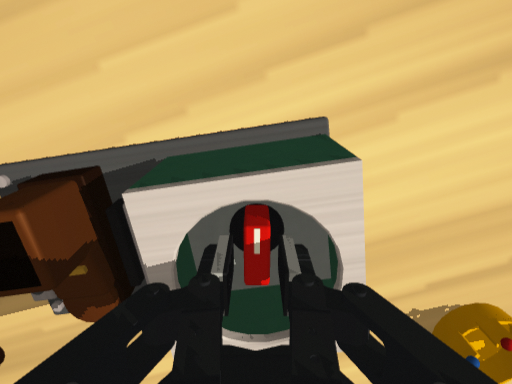

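View pics/s6c.png

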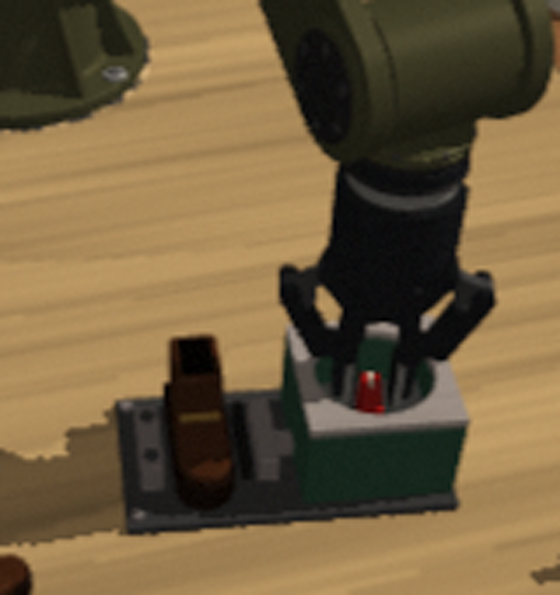

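```bash
python3 -m creep '[[[0,0,-2],[0,0,0],0.45],[[0,0,-2],[0,0,0],0.45],[[0,0,-2],[0,0,0],0.47],[[0,0,-1],[0,0,0],0.48],[[0,0,-1],[0,0,0],0.48],[[0,0,0],[0,0,0],0.48],[[0,0,0],[0,0,0],0.48],[[0,0,0],[0,0,0],0.48],[[0,0,0],[0,0,0],0.48],[[0,0,0],[0,0,0],0.48]]' 60
python3 - <<'E'
from fx import *
s=state();print(s['ft_force'],s['torque'])
E
python3 -m creep '[[[0,0,-1],[0,0,0],0.48],[[0,0,-1],[0,0,0],0.48],[[0,0,-1],[0,0,0],0.48],[[0,0,-1],[0,0,0],0.48],[[0,0,-1],[0,0,0],0.48],[[0,0,-1],[0,0,0],0.48],[[0,0,0],[0,0,0],0.48],[[0,0,0],[0,0,0],0.48],[[0,0,0],[0,0,0],0.48],[[0,0,0],[0,0,0],0.48]]' 60
python3 - <<'E'
from fx import *
s=state();print(s['ft_force'],s['torque'])
im=grab('scene','s7'); cv2.imwrite('pics/s7c.png',cv2.resize(im['color'][110:220,230:370,::-1],None,fx=5,fy=5,interpolation=cv2.INTER_CUBIC))
E
```

```text
time: 14.4
tcp_pos: [0.5727, 0.1353, 0.0593]
eef_rot: [0.0, 0.156, 0.988, -0.0]
ft_force: [-0.0, -0.1, 0.8]
gripper_width: 0.0222
[-0.01823537 -0.07017761  0.7735773 ] [-0.03444574 -0.01641861 -0.01631801]
time: 15.65
tcp_pos: [0.5727, 0.1353, 0.0533]
eef_rot: [0.0, 0.156, 0.988, -0.0]
ft_force: [0.2, 0.3, 0.3]
gripper_width: 0.0222
[0.17312379 0.31843227 0.27558538] [ 0.00235031 -0.00910872  0.00776491]
```

View pics/s7c.png

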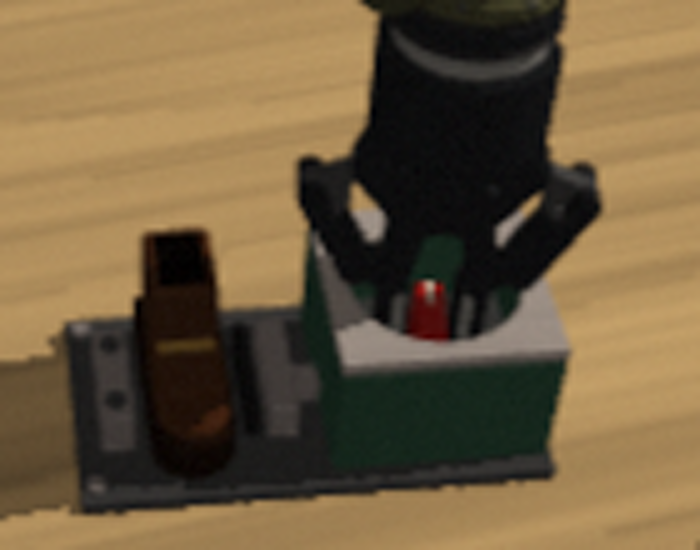

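Free of contact at z=53, with the bar between the pads. I'll close on the knob.

```bash
python3 -m creep '[[[0,0,0],[0,0,0],0.55],[[0,0,0],[0,0,0],0.62],[[0,0,0],[0,0,0],0.7],[[0,0,0],[0,0,0],1],[[0,0,0],[0,0,0],1],[[0,0,0],[0,0,0],1],[[0,0,0],[0,0,0],1],[[0,0,0],[0,0,0],1],[[0,0,0],[0,0,0],1],[[0,0,0],[0,0,0],1]]' 60
cat > st.py <<'E'
from fx import *
s=state();q=s['eef_rot']
print('t',s['time'],'tcp',(s['tcp_pos']*1000).round(1),'F',s['ft_force'].round(2),'M',s['torque'].round(3),'j6tau',s['joint_torque'][5].round(3),'toolY',round(float(np.degrees(2*np.arctan2(q[2],q[1]))-90),2),'w',round(float(s['gripper_width'])*1000,2))
E
python3 st.py
```

```text
time: 16.95
tcp_pos: [0.5729, 0.1357, 0.0536]
eef_rot: [0.0, 0.156, 0.988, 0.0]
ft_force: [0.9, 5.5, 2.1]
gripper_width: 0.0126
t 16.95 tcp [572.9 135.7  53.6] F [0.93 5.51 2.08] M [ 0.838 -0.034 -0.031] j6tau -0.039 toolY 72.06 w 12.65
```

```bash
python3 -m creep '[[[0,0.4,0],[0,0,-2],1],[[0,0,0],[0,0,-2],1],[[0,0,0],[0,0,-2],1],[[0,0,0],[0,0,-2],1],[[0,0,0],[0,0,-2],1],[[0,0,0],[0,0,0],1],[[0,0,0],[0,0,0],1],[[0,0,0],[0,0,0],1],[[0,0,0],[0,0,0],1],[[0,0,0],[0,0,0],1]]'; python3 st.py
```

```text
time: 18.2
tcp_pos: [0.5729, 0.1359, 0.0535]
eef_rot: [0.0, 0.242, 0.97, 0.0]
ft_force: [0.1, 5.6, 5.6]
gripper_width: 0.0126
t 18.2 tcp [572.9 135.9  53.5] F [0.09 5.57 5.56] M [ 0.821 -0.097  0.136] j6tau 0.154 toolY 61.96 w 12.57
```

```bash
python3 -m creep '[[[0,0.4,0.3],[0,0,-2],1],[[0,0,0],[0,0,-2],1],[[0,0,0],[0,0,-2],1],[[0,0,0],[0,0,-2],1],[[0,0,0],[0,0,-2],1],[[0,0,0],[0,0,0],1],[[0,0,0],[0,0,0],1],[[0,0,0],[0,0,0],1],[[0,0,0],[0,0,0],1],[[0,0,0],[0,0,0],1]]'; python3 st.py; python3 st.py
python3 - <<'E'
from fx import *
im=grab('top','t8')
cv2.imwrite('pics/t8c.png',cv2.resize(im['color'][150:250,140:270,::-1],None,fx=6,fy=6,interpolation=cv2.INTER_CUBIC))
im=grab('scene','s8'); cv2.imwrite('pics/s8c.png',cv2.resize(im['color'][110:220,230:370,::-1],None,fx=5,fy=5,interpolation=cv2.INTER_CUBIC))
E
python3 st.py
```

```text
time: 19.45
tcp_pos: [0.5729, 0.1361, 0.0536]
eef_rot: [0.0, 0.326, 0.945, 0.0]
ft_force: [4.5, 3.0, 0.9]
gripper_width: 0.0126
t 19.45 tcp [572.9 136.1  53.6] F [4.52 2.95 0.89] M [ 0.514 -0.731  0.149] j6tau 0.156 toolY 51.94 w 12.56
t 19.45 tcp [572.9 136.1  53.6] F [4.52 2.95 0.89] M [ 0.514 -0.731  0.149] j6tau 0.156 toolY 51.94 w 12.56
t 19.55 tcp [572.9 136.   53.6] F [4.96 3.6  1.61] M [ 0.504 -0.698  0.159] j6tau 0.156 toolY 51.94 w 12.77
```

View pics/s8c.png

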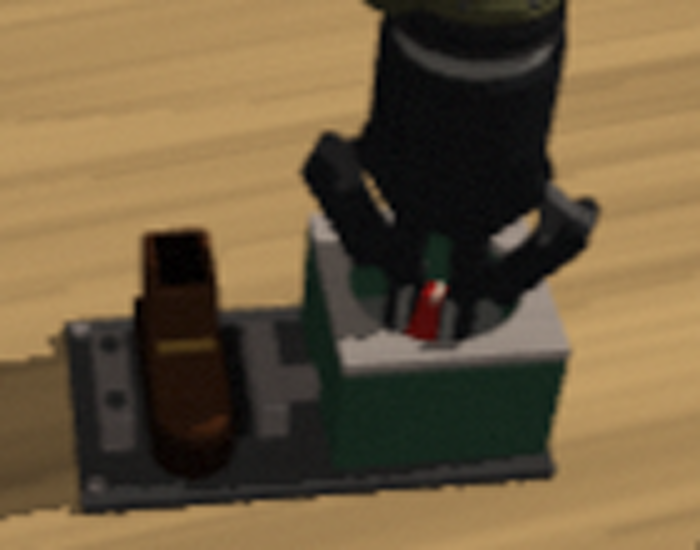

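View pics/t8c.png

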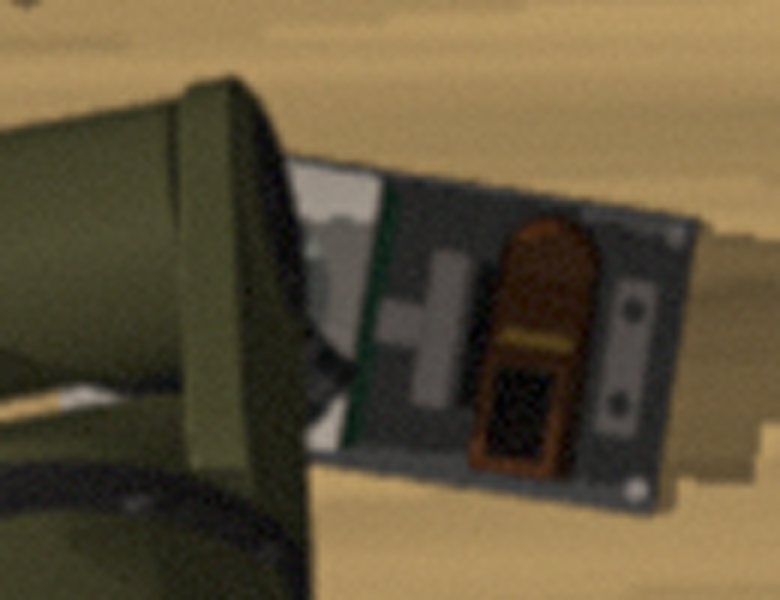

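The jaw is advancing, with its pad about to meet the shoe (s8c px (245,395)). Baseline pause torque is about 0.15 N m.

```bash
python3 -m creep '[[[0.3,0.3,0],[0,0,-2],1],[[0,0,0],[0,0,-2],1],[[0,0,0],[0,0,-2],1],[[0,0,0],[0,0,-2],1],[[0,0,0],[0,0,0],1],[[0,0,0],[0,0,0],1],[[0,0,0],[0,0,0],1],[[0,0,0],[0,0,0],1],[[0,0,0],[0,0,0],1],[[0,0,0],[0,0,0],1]]'; python3 st.py
python3 -m creep '[[[0,0,0],[0,0,-2],1],[[0,0,0],[0,0,-2],1],[[0,0,0],[0,0,0],1],[[0,0,0],[0,0,0],1],[[0,0,0],[0,0,0],1],[[0,0,0],[0,0,0],1],[[0,0,0],[0,0,0],1],[[0,0,0],[0,0,0],1],[[0,0,0],[0,0,0],1],[[0,0,0],[0,0,0],1]]'; python3 st.py
python3 - <<'E'
from fx import *
im=grab('top','t9')
cv2.imwrite('pics/t9c.png',cv2.resize(im['color'][150:250,140:270,::-1],None,fx=6,fy=6,interpolation=cv2.INTER_CUBIC))
X,Y,Z=fix(world(im))
c=im['color'].astype(int)
for t in ('t8','t9'):
    im=dict(np.load(t+'.npz'));X,Y,Z=fix(world(im))
    m=(Z>66)&(Z<82)&(abs(Y+113)<30)&(abs(X+30)<30)
    r=cv2.minAreaRect(np.stack([X[m],Y[m]],-1).astype(np.float32)); print(t,'collar',r)
E
```

```text
time: 20.8
tcp_pos: [0.573, 0.1363, 0.0536]
eef_rot: [0.0, 0.39, 0.921, -0.0]
ft_force: [3.3, -2.3, 2.1]
gripper_width: 0.0128
t 20.8 tcp [573.  136.3  53.6] F [ 3.3  -2.32  2.08] M [-0.626 -0.582  0.065] j6tau 0.071 toolY 44.05 w 12.82
time: 22.05
tcp_pos: [0.573, 0.1363, 0.0536]
eef_rot: [0.0, 0.422, 0.907, -0.0]
ft_force: [4.1, -2.3, 0.6]
gripper_width: 0.013
t 22.05 tcp [573.  136.3  53.6] F [ 4.06 -2.35  0.58] M [-0.588 -0.613  0.24 ] j6tau 0.18 toolY 40.06 w 12.96
t8 collar ((-27.10747528076172, -112.91506958007812), (43.477813720703125, 32.02714157104492), 0.5899940133094788)
t9 collar ((-27.213512420654297, -115.36262512207031), (32.007476806640625, 43.84526443481445), 89.88238525390625)
```

View pics/t9c.png

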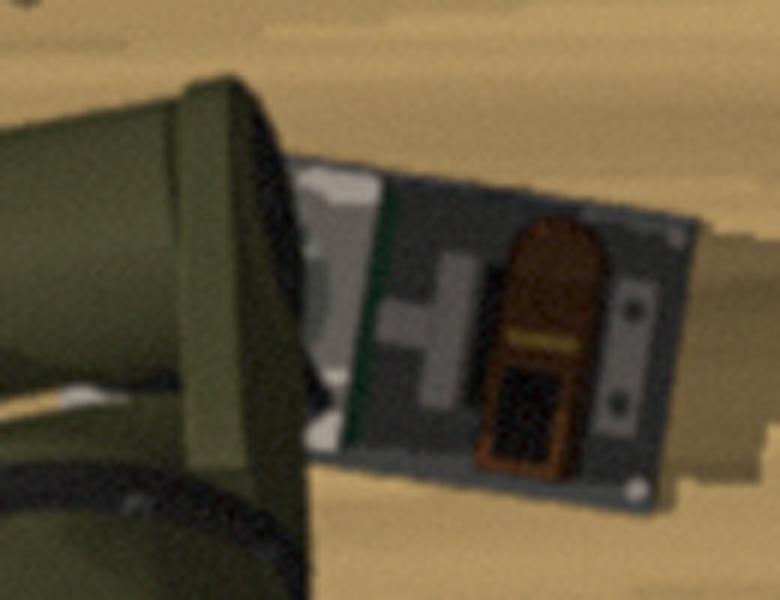

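The shoe is sliding toward the fence, with about 3 mm left.

```bash
python3 -m creep '[[[0.2,-0.2,0],[0,0,-2],1],[[0,0,0],[0,0,-2],1],[[0,0,0],[0,0,-2],1],[[0,0,0],[0,0,0],1],[[0,0,0],[0,0,0],1],[[0,0,0],[0,0,0],1],[[0,0,0],[0,0,0],1],[[0,0,0],[0,0,0],1],[[0,0,0],[0,0,0],1],[[0,0,0],[0,0,0],1]]'; python3 st.py
python3 -m creep '[[[0,0,0],[0,0,-2],1],[[0,0,0],[0,0,0],1],[[0,0,0],[0,0,0],1],[[0,0,0],[0,0,0],1],[[0,0,0],[0,0,0],1],[[0,0,0],[0,0,0],1],[[0,0,0],[0,0,0],1],[[0,0,0],[0,0,0],1],[[0,0,0],[0,0,0],1],[[0,0,0],[0,0,0],1]]'; python3 st.py
python3 - <<'E'
from fx import *
im=grab('top','t10')
X,Y,Z=fix(world(im))
m=(Z>66)&(Z<82)&(abs(Y+113)<30)&(abs(X+30)<30)
print(cv2.minAreaRect(np.stack([X[m],Y[m]],-1).astype(np.float32)))
E
python3 st.py
```

```text
time: 23.35
tcp_pos: [0.5731, 0.1363, 0.0536]
eef_rot: [-0.0, 0.469, 0.883, 0.0]
ft_force: [3.1, 1.8, 1.8]
gripper_width: 0.0124
t 23.35 tcp [573.1 136.3  53.6] F [3.09 1.84 1.82] M [ 0.398 -0.288  0.115] j6tau 0.102 toolY 34.06 w 12.4
time: 24.6
tcp_pos: [0.5731, 0.1362, 0.0536]
eef_rot: [-0.0, 0.484, 0.875, 0.0]
ft_force: [2.1, 4.0, 0.8]
gripper_width: 0.0128
t 24.6 tcp [573.1 136.2  53.6] F [2.13 3.96 0.83] M [ 0.732 -0.331  0.111] j6tau 0.133 toolY 32.05 w 12.81
((-27.223501205444336, -117.35513305664062), (31.79678726196289, 43.79310607910156), 89.8891372680664)
t 24.65 tcp [573.1 136.2  53.6] F [1.75 4.32 0.16] M [ 0.758 -0.305  0.14 ] j6tau 0.133 toolY 32.05 w 12.82
```

```bash
cat > col.py <<'E'
from fx import *
import sys
im=grab('top',sys.argv[1]);X,Y,Z=fix(world(im))
m=(Z>66)&(Z<82)&(abs(Y+113)<30)&(abs(X+30)<30)
r=cv2.minAreaRect(np.stack([X[m],Y[m]],-1).astype(np.float32)); print('collarY',round(r[0][1],2),'mean',Y[m].mean().round(2))
E
python3 -m creep '[[[0,0,0],[0,0,-2],1],[[0,0,0],[0,0,0],1],[[0,0,0],[0,0,0],1],[[0,0,0],[0,0,0],1],[[0,0,0],[0,0,0],1],[[0,0,0],[0,0,0],1],[[0,0,0],[0,0,0],1],[[0,0,0],[0,0,0],1],[[0,0,0],[0,0,0],1],[[0,0,0],[0,0,0],1]]'; python3 st.py;python3 col.py t11; python3 st.py
python3 -m creep '[[[0,0,0],[0,0,-2],1],[[0,0,0],[0,0,0],1],[[0,0,0],[0,0,0],1],[[0,0,0],[0,0,0],1],[[0,0,0],[0,0,0],1],[[0,0,0],[0,0,0],1],[[0,0,0],[0,0,0],1],[[0,0,0],[0,0,0],1],[[0,0,0],[0,0,0],1],[[0,0,0],[0,0,0],1]]'; python3 st.py;python3 col.py t12; python3 st.py
```

```text
time: 25.9
tcp_pos: [0.5732, 0.1363, 0.0536]
eef_rot: [-0.0, 0.5, 0.866, 0.0]
ft_force: [2.4, 3.5, 0.6]
gripper_width: 0.0129
t 25.9 tcp [573.2 136.3  53.6] F [2.42 3.48 0.6 ] M [ 0.704 -0.3    0.161] j6tau 0.198 toolY 30.06 w 12.91
collarY -117.67 mean -117.96
t 25.95 tcp [573.2 136.3  53.6] F [ 2.59  4.3  -0.04] M [ 0.735 -0.33   0.197] j6tau 0.198 toolY 30.06 w 12.68
time: 27.2
tcp_pos: [0.5732, 0.1363, 0.0536]
eef_rot: [-0.0, 0.515, 0.857, 0.0]
ft_force: [3.4, 5.7, 1.1]
gripper_width: 0.0124
t 27.2 tcp [573.2 136.3  53.6] F [3.4  5.73 1.09] M [ 0.773 -0.393  0.162] j6tau 0.198 toolY 28.06 w 12.38
collarY -118.38 mean -118.69
t 27.25 tcp [573.2 136.3  53.6] F [2.61 4.16 0.77] M [ 0.782 -0.402  0.197] j6tau 0.198 toolY 28.06 w 12.71
```

```bash

python3 -m creep '[[[0,0,0],[0,0,-2],1],[[0,0,0],[0,0,0],1],[[0,0,0],[0,0,0],1],[[0,0,0],[0,0,0],1],[[0,0,0],[0,0,0],1],[[0,0,0],[0,0,0],1],[[0,0,0],[0,0,0],1],[[0,0,0],[0,0,0],1],[[0,0,0],[0,0,0],1],[[0,0,0],[0,0,0],1]]'; python3 st.py;python3 col.py t13; python3 st.py
python3 - <<'E'
from fx import *
for t in ('t8','t9','t10','t11','t12','t13'):
    im=dict(np.load(t+'.npz'));X,Y,Z=fix(world(im)); m=(Z>66)&(Z<82)&(abs(Y+113)<30)&(abs(X+30)<30)
    u=np.nonzero(m)[1]; j=(Z>25)&(Z<35)&(abs(Y+75)<15)&(abs(X)<28)
    print(t,Y[m].mean().round(2), 'px',u.mean().round(3),'jaw meanY',Y[j].mean().round(2),j.sum())
E
```

```text
time: 28.5
tcp_pos: [0.5732, 0.1363, 0.0536]
eef_rot: [0.0, 0.529, 0.848, 0.0]
ft_force: [2.6, 4.7, -0.0]
gripper_width: 0.0128
t 28.5 tcp [573.2 136.3  53.6] F [ 2.57  4.69 -0.04] M [ 0.761 -0.392  0.188] j6tau 0.198 toolY 26.06 w 12.8
collarY -118.81 mean -118.89
t 28.55 tcp [573.2 136.3  53.5] F [2.53 4.81 0.09] M [ 0.805 -0.421  0.151] j6tau 0.198 toolY 26.06 w 12.82
t8 -113.23 px 226.262 jaw meanY -77.76 199
t9 -115.68 px 227.375 jaw meanY -78.85 168
t10 -117.51 px 228.21 jaw meanY -79.74 154
t11 -117.96 px 228.418 jaw meanY -80.37 156
t12 -118.69 px 228.747 jaw meanY -80.82 153
t13 -118.89 px 228.848 jaw meanY -81.16 152
```

```bash
cat > px.py <<'E'
from fx import *
import sys
us=[]
for k in range(3):
    im=get_image('top');X,Y,Z=fix(world(im)); m=(Z>66)&(Z<82)&(abs(Y+113)<30)&(abs(X+30)<30)
    j=(Z>25)&(Z<35)&(abs(Y+75)<15)&(abs(X)<28); s=state()
    us.append([np.nonzero(m)[1].mean(),Y[m].mean(),Y[j].mean(),s['torque'][2],s['joint_torque'][5]])
print(np.mean(us,0).round(3),np.std(us,0).round(3))
E
python3 px.py
python3 -m creep '[[[0,0,0],[0,0,-2],1],[[0,0,0],[0,0,0],1],[[0,0,0],[0,0,0],1],[[0,0,0],[0,0,0],1],[[0,0,0],[0,0,0],1],[[0,0,0],[0,0,0],1],[[0,0,0],[0,0,0],1],[[0,0,0],[0,0,0],1],[[0,0,0],[0,0,0],1],[[0,0,0],[0,0,0],1]]'; python3 st.py;python3 px.py
```

```text
[ 2.28896e+02 -1.18997e+02 -8.12170e+01  2.22000e-01  1.98000e-01] [0.004 0.01  0.043 0.006 0.   ]
time: 29.95
tcp_pos: [0.5732, 0.1363, 0.0536]
eef_rot: [0.0, 0.544, 0.839, 0.0]
ft_force: [4.0, 5.7, -0.3]
gripper_width: 0.0129
t 29.95 tcp [573.2 136.3  53.6] F [ 3.99  5.74 -0.32] M [ 0.839 -0.498  0.249] j6tau 0.222 toolY 24.06 w 12.93
[ 2.28932e+02 -1.19070e+02 -8.17650e+01  2.03000e-01  2.22000e-01] [0.021 0.046 0.014 0.009 0.   ]
```

The shoe has stopped against the fence while the jaw still moves. Bite onset is near toolY 26°. I'll continue in small steps.

```bash

python3 -m creep '[[[0,0,0],[0,0,-2],1],[[0,0,0],[0,0,0],1],[[0,0,0],[0,0,0],1],[[0,0,0],[0,0,0],1],[[0,0,0],[0,0,0],1],[[0,0,0],[0,0,0],1],[[0,0,0],[0,0,0],1],[[0,0,0],[0,0,0],1],[[0,0,0],[0,0,0],1],[[0,0,0],[0,0,0],1]]'; python3 st.py;python3 px.py
```

```text
time: 31.35
tcp_pos: [0.5733, 0.1363, 0.0536]
eef_rot: [0.0, 0.559, 0.829, 0.0]
ft_force: [2.8, 5.0, -0.9]
gripper_width: 0.0126
t 31.35 tcp [573.3 136.3  53.6] F [ 2.75  4.95 -0.89] M [ 0.84  -0.479  0.273] j6tau 0.274 toolY 22.07 w 12.62
[ 228.936 -119.077  -82.252    0.258    0.274] [0.02  0.044 0.022 0.021 0.   ]
```

Torque now rises 0.052 N m per 2°, matching the expected 0.054. Estimated grip is about 5.5–7.5 N, so another 3° should give 11–13 N.

```bash

python3 -m creep '[[[0,0,0],[0,0,-1.5],1],[[0,0,0],[0,0,-1.5],1],[[0,0,0],[0,0,0],1],[[0,0,0],[0,0,0],1],[[0,0,0],[0,0,0],1],[[0,0,0],[0,0,0],1],[[0,0,0],[0,0,0],1],[[0,0,0],[0,0,0],1],[[0,0,0],[0,0,0],1],[[0,0,0],[0,0,0],1]]'; python3 st.py;python3 px.py
```

```text
time: 32.75
tcp_pos: [0.5733, 0.1364, 0.0536]
eef_rot: [0.0, 0.58, 0.815, 0.0]
ft_force: [4.0, 5.1, 0.2]
gripper_width: 0.0129
t 32.75 tcp [573.3 136.4  53.6] F [4.02 5.14 0.17] M [ 0.885 -0.54   0.411] j6tau 0.392 toolY 19.08 w 12.88
[ 228.906 -119.02   -82.787    0.401    0.392] [0.007 0.021 0.053 0.009 0.   ]
```

Two estimates agree: torque gives about 14 N and angle about 11–13 N. I'll stop here, release and withdraw.

```bash

python3 -m creep '[[[0,0,0],[0,0,0],0.65],[[0,0,0],[0,0,0],0.58],[[0,0,0],[0,0,0],0.5],[[0,0,0],[0,0,0],0.48],[[0,0,0],[0,0,0],0.48],[[0,0,2],[0,0,0],0.48],[[0,0,4],[0,0,0],0.48],[[0,0,8],[0,0,0],0.48],[[0,0,10],[0,0,0],0.48],[[0,0,10],[0,0,0],0.48]]'; python3 st.py
python3 -m creep '[[[0,0,15],[0,0,0],0.48],[[0,0,20],[0,0,0],0.48],[[0,0,25],[0,0,0],0.48],[[0,0,25],[0,0,0],0.48],[[0,0,20],[0,0,0],0.48],[[-15,0,5],[0,0,0],0.48],[[-30,0,0],[0,0,0],0.48],[[-30,0,0],[0,0,0],0.48],[[-20,0,0],[0,0,0],0.48],[[0,0,0],[0,0,0],0.48]]'; python3 st.py
python3 - <<'E'
from fx import *
im=grab('top','t20');W=world(im);X,Y,Z=fix(W)
m=(np.hypot(X,Y)<30)&(Z>54)&(Z<63); print(m.sum(),cv2.minAreaRect((W[m][:,:2]*1000).astype(np.float32)))
im2=grab('wrist','w20');W=world(im2);X,Y,Z=fix(W)
m=(np.hypot(X,Y)<30)&(Z>54)&(Z<63); print(m.sum(),m.sum() and cv2.minAreaRect((W[m][:,:2]*1000).astype(np.float32)))
im=grab('scene','s20')
E
python3 px.py
```

```text
time: 34.15
tcp_pos: [0.5733, 0.1362, 0.0886]
eef_rot: [0.0, 0.58, 0.814, 0.0]
ft_force: [0.3, 1.0, 0.3]
gripper_width: 0.0224
t 34.15 tcp [573.3 136.2  88.6] F [0.28 1.04 0.26] M [-0.009 -0.021 -0.012] j6tau 0.0 toolY 19.05 w 22.36
time: 35.4
tcp_pos: [0.4777, 0.1363, 0.1987]
eef_rot: [0.0, 0.58, 0.814, 0.0]
ft_force: [0.2, 0.5, 0.7]
gripper_width: 0.0221
t 35.4 tcp [477.7 136.3 198.7] F [0.17 0.5  0.66] M [-0.021 -0.036 -0.021] j6tau 0.087 toolY 19.07 w 22.11
104 ((574.000244140625, 134.5790252685547), (14.108102798461914, 35.95613098144531), 19.421552658081055)
514 ((572.1288452148438, 136.23507690429688), (14.451799392700195, 35.10078430175781), 19.645427703857422)
[ 2.28925e+02 -1.19053e+02 -8.28250e+01 -1.00000e-03 -2.00000e-03] [0.018 0.05  0.055 0.005 0.   ]
```

View pics/w20.png

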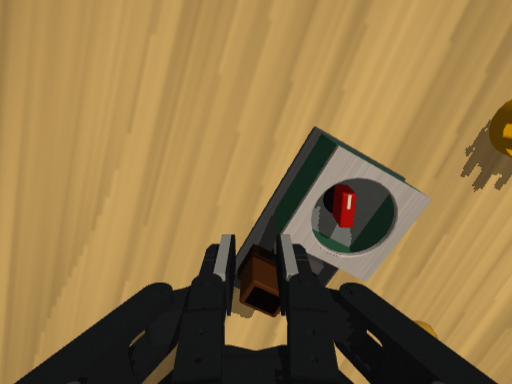

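View pics/s20.png

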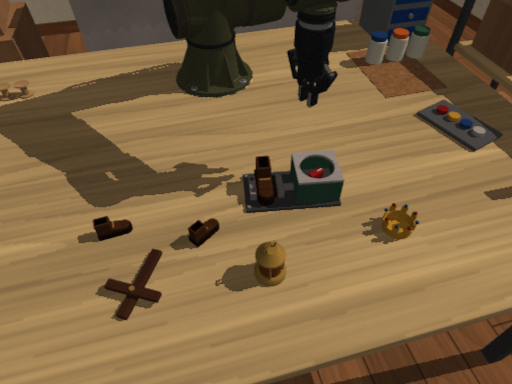

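The knob held at about 19.5° and the shoe and jaw haven't moved. The shoe (265,180) stands clamped and the bystanders are where they were. I'll hand the job in.

```bash
python3 -c "
from workcell import *
print(close_job())"
```

```text
the job is handed in; nothing more can be done
None
```

I set the largest shoe flat in the bay, lengthwise between jaw and fence. I then gripped the red knob through the guard opening and turned it about 53° clockwise until the jaw bit, let go, withdrew and handed the job in at about 36 s.

- **Bite:** the shoe stopped against the fence near tool angle 26°, while the jaw kept moving. Torque then rose by about 0.19 N m in the pauses, which puts the grip at about 14 N. The turn past the bite gives about 11–13 N. I couldn't measure the grip directly; both estimates sit inside the wanted 6–20 N.
- **After letting go:** the knob stayed where I left it (19.4–19.6° in the cameras, against 19.1° when released). Shoe and jaw stayed put, the robot was clear, and crown, cross and lantern look unmoved in the last picture.
- **Disagreements:**
  - The wrist and top cameras differed by about 2 mm in x.
  - Pause torque before the bite varied between 0.07 and 0.24 N m, so I fixed the bite point mainly from the shoe stopping in the images.
  - A side force of about 5 N was on the knob while gripped, and up to 5.6 N vertically at one pause.
- **Guard:** while I lowered the open fingers into it, wrist force stayed at noise level (about 1 N).

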